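# Spot the open wagon under the loading gantry

### The job

Push the low open wagon along its track until its middle stands right beneath the crossbeam of the loading gantry. Keep its wheels down in the track all the way, do not bump the gantry, and leave the tall boxcar on the other track where it is.

Things in the scene. Friction and masses are not known exactly. Their poses are not given: they have to be found in the camera images.
- gondola: The wagon to move: low open model wagon, rusty brown, 181 mm long over couplers, 37 wide, 31 high, 0.09 kg. Origin: middle of its underside; x along its length, z up. Flat end walls 79 mm either side of the origin, 11 to 29 mm above it; beyond them only low couplers stick out. Its wheels do not turn: it slides with 0.4 to 1 N and stops where left.
- boxcar: Model boxcar, reddish brown, closed, tall: 169 mm long, 38 wide, 54 high. Stands on the other track beside the open wagon; it must not be moved. Origin at the middle of its underside, x along its length.
- siding: Fixed wooden board 170 x 420 x 8 mm with two straight tracks along its y, at x = -42 and +42 mm. Each is a trough of aluminium angles: floor 10 mm above the table, 36 mm wide inside, walls 10 mm high above the floor. Origin: centre of the underside, z up. The wagons start near its +y end, side by side; either may be on either track.
- gantry: Fixed grey loading gantry on the board, across both tracks, on the -y side of the wagons. Posts at x = -76 and +76 mm; crossbeam along x, 24 mm wide in y, its top 95 mm above the table; a chute over each track reaches down to 70 mm above the table. Origin: 8 mm above the table, midway between the posts, straight beneath the crossbeam; axes parallel to the board's.

How it is judged:
By the outcome, as a careful person would: the job done as asked, in the order asked, and still so for the second after the job is handed in, with the robot touching nothing.
It also fails if it takes over 32 s, if anything falls off the work surface, if the arm or the gripper's body presses on something with over 40 N, if the wrist force passes 120 N, or if a joint passes its speed limit or range.

### The arm

A 7-joint arm with a two-finger parallel gripper is mounted at the origin on a cart in front of the work surface, level with it; the furniture and walls round the work are solid. World frame = base frame: x ahead of the robot, y to its left, z up, the work surface at z = 0. Lengths are in m, angles in rad, forces in N, time in s.
With the tool pointing down it reaches from about 0.425 to 0.875 m from the base axis. Payload 4.7 kg.
Tool frame: the origin (TCP) lies midway between the tips of the shut fingers; the grasp point (between the pads) lies 19 mm behind it; z points along the fingers, y is the line along which they close (so a half turn about z gives the same grasp; the last joint's range is limited). The gripper opens to 87 mm and grips with 3 to 60 N. Pads are 19 mm wide; open, the fingers measure 117 mm over their backs; the gripper's body (75 mm by 190 mm) begins 51 mm behind the grasp point.
Start: joints at [-1.13, 0.321, -0.07, 1.45, 0.023, 1.371, -0.057], TCP at [0.269, 0.592, 0.223] pointing down, gripper open.
Joint ranges: [-2.86, 2.86], [-0.3, 2.09], [-1.38, 1.24], [0.06, 2.45], [-1.56, 4.7], [0.09, 2.05], [-2.69, 2.69]. Speed limits (rad/s): [2.57, 2.57, 3.14, 3.14, 3.14, 3.14, 3.14].

### API

Orientations are given as a rotation vector (axis times angle).
In Python, from bench import ctrl gives the robot as it stands.
- The arm moves only by the tool tcp_steps, called after "Emit:" by a JSON object that holds its "name" and its "arguments", one argument or row to a line. Schema: {"type":"object","properties":{"ticks":{"type":"array","items":{"type":"number"},"minItems":5,"maxItems":100},"squeeze":{"type":"number"},"only":{"type":"string"},"quiet":{"type":"boolean"},"lines":{"type":"string"}},"required":["ticks"],"additionalProperties":false}. ticks is one flat list of numbers that holds 1 to 20 rows one after another, with no inner brackets; each row has 5 numbers: dx, dy, dz in m, then a turn about the tool's z in rad, then the opening from 0.0 (shut) to 1.0 (fully open); each row is the pose to reach, as a shift and turn from the pose commanded when the call began, along the tool's axes at that moment; what a row does not reach only later rows make up. A row lasts 1/10 s, in which the tool goes at most 0.05 m and 0.15 rad, less where a joint would pass 70% of its speed; a pose out of reach is approached as far as the arm can. The fingers move at their own pace and stop on an object; squeeze is the grip in N (left out, the last holds). Time passes only in rows, so rows that do not move let the fingers close. The tool returns the time, the measured TCP pose, the force, the opening and the grip force at its end. only (a regular expression) keeps the lines of the reply that match it, lines (a string "A,B") keeps lines A to B, and quiet returns only ok. Input that does not fit is refused with a message, and nothing moves.
- ctrl.get_state(): the state, without advancing time (a new reading comes with each control period).
- ctrl.get_image(name): name is "scene" or "top"; returns the picture (420x560x3 uint8, red, green, blue); there is no depth.
- ctrl.camera_model(name): a dict with "vertical_fov" (degrees; the focal length in pixels is half the picture's height over the tangent of half this angle, whatever the lens; pixels are square), "cx", "cy" (the principal point, pixels), "rvec" (rotation vector, rad) and "tvec" (3), from world to camera coordinates, as OpenCV has them. Camera axes: x right, y down, z forward; pixel columns grow to the right and rows downward; lengths in m; the calibration is good to about 2 mm. A picture is of the moment at which its call begins. camera_model takes no time and is no camera call.
- ctrl.close_job(): hands the job in; it is judged then, once.
The state is a dict: "time": time; "joint_positions": joint angles; "qd": joint speeds; "joint_torque": joint torques, N m; "position": TCP position; "tool_rot": TCP orientation; "ft_force": force on the tool from outside, world axes, zero at the start; "torque": the same for the moment, N m; "grip_width": opening from 0.0 (shut) to 1.0 (fully open); "grip_force": force on a finger pad.
Only numpy, scipy, OpenCV 4.12 (cv2) and the standard library are available. Lean on these libraries where they do the work, as an engineer would, in place of code of your own. Each camera call takes 0.05 s, during which the arm holds its last target. There are 200 camera calls.

## Working session

There is one attempt and no reset: what is moved stays moved. The work goes in short steps, Python scripts to look and compute and a tool call to move; the robot and the scene stay as the last step left them, time stands still between calls to the robot, and variables do not carry over. Pictures are saved under pics/ and viewed, at most 10 in all, crops included, and the job is handed in when it is done.

```bash
ls; mkdir -p pics
```

Run:
```python
from bench import ctrl
import cv2
for n in("scene","top"):
    cv2.imwrite(f"pics/{n}0.png",ctrl.get_image(n)[:,:,::-1]); print(ctrl.camera_model(n))
s=ctrl.get_state();print(s["time"],s["position"],s["tool_rot"],s["grip_width"])
```

```text
bench.py
pics
{'vertical_fov': 52.41043504354045, 'cx': 285.525948576829, 'cy': 211.88298380878993, 'rvec': array([ 0.86826215, -2.47311269,  1.17602072]), 'tvec': array([0.42099823, 0.31726203, 0.57451492])}
{'vertical_fov': 44.8019420379523, 'cx': 286.4984351462328, 'cy': 208.35406814236183, 'rvec': array([ 2.01270351, -2.21656665,  0.22371914]), 'tvec': array([-0.00945007,  0.62271892,  0.78428436])}
0.1 [0.26890171 0.59122678 0.2215602 ] [-6.65264131e-01 -3.07005817e+00  2.70137253e-03] 1.000376653329825
```

View pics/scene0.png

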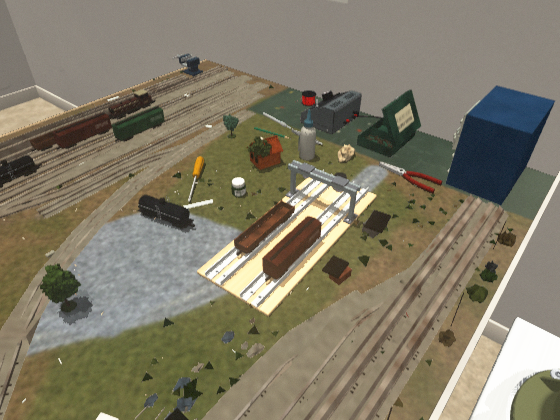

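View pics/top0.png

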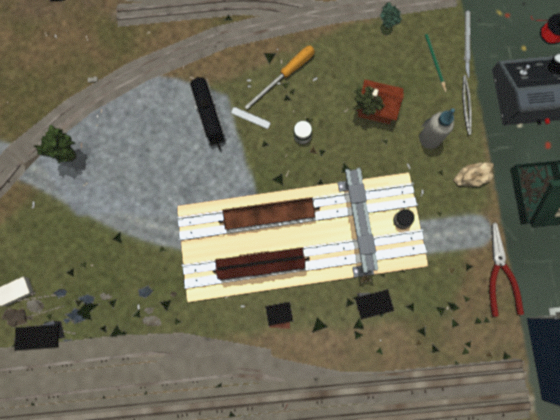

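The scene view shows the low gondola at about (265,228), the boxcar at (292,248) and the gantry at about (325,190). In the top view the gondola is at about (268,214), the boxcar at (260,264) and the gantry beam runs from (355,172) to (368,275). There's also a dark round object at (403,218), so I'll zoom in and measure.

Create h.py:
```python
import numpy as np,cv2
from bench import ctrl
def cam(n):
    m=ctrl.camera_model(n);f=210/np.tan(np.radians(m["vertical_fov"]/2))
    K=np.array([[f,0,m["cx"]],[0,f,m["cy"]],[0,0,1]]);return K,cv2.Rodrigues(m["rvec"])[0],m["tvec"]
def ray(n,p,z):
    K,R,t=cam(n);c=-R.T@t;d=R.T@np.linalg.inv(K)@[p[0],p[1],1];return c+d*(z-c[2])/d[2]
def proj(n,P):
    K,R,t=cam(n);q=K@(R@np.array(P,float)+t);return q[:2]/q[2]
def two(pa,pb):  # scene px, top px -> midpoint, gap
    A=[];b=[]
    for n,p in(("scene",pa),("top",pb)):
        K,R,t=cam(n);P=K@np.c_[R,t];A+=[p[0]*P[2]-P[0],p[1]*P[2]-P[1]]
    A=np.array(A);X=np.linalg.lstsq(A[:,:3],-A[:,3],rcond=None)[0];return X
```

Run:
```python
from h import *
a=cv2.imread("pics/scene0.png")[150:320,190:390];b=cv2.imread("pics/top0.png")[160:310,170:440]
cv2.imwrite("pics/c1.png",cv2.resize(a,None,fx=3.5,fy=3.5,interpolation=2));cv2.imwrite("pics/c2.png",cv2.resize(b,None,fx=2.9,fy=2.9,interpolation=2))
for n in("scene","top"): K,R,t=cam(n);print(n,-R.T@t)
for p in((179,206),(413,174),(427,268),(187,300)):print(ray("top",p,.008).round(3))
for z in(.008,.04):print(ray("top",(268,214),z).round(3))
```

```text
scene [0.18706157 0.45652399 0.60378466]
top [ 0.44773273 -0.0553445   0.89411549]
[0.653 0.12  0.008]
[ 0.671 -0.303  0.008]
[ 0.502 -0.302  0.008]
[0.487 0.115 0.008]
[ 0.623 -0.037  0.008]
[ 0.617 -0.037  0.04 ]
```

View pics/c1.png

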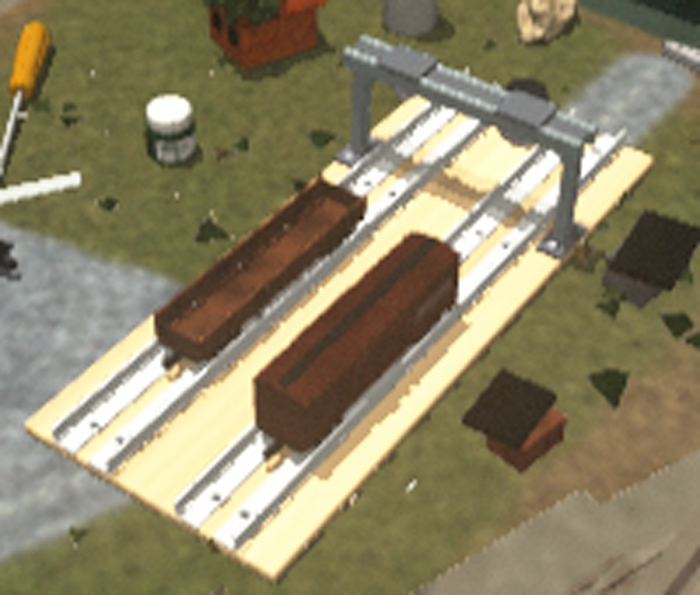

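View pics/c2.png

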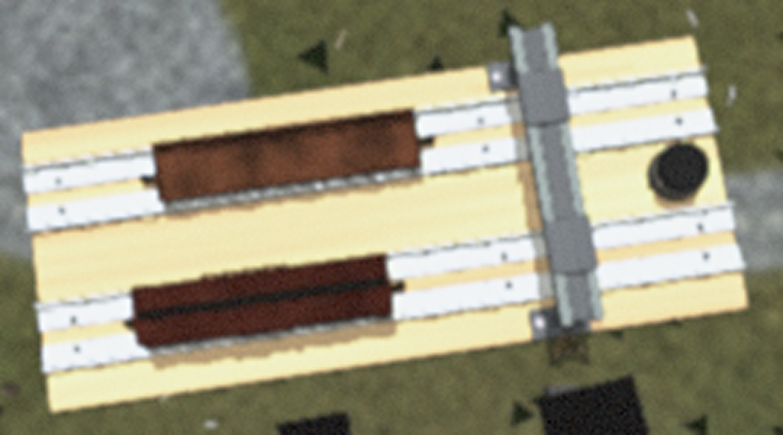

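The crops show the gondola is open and on the far track, with the boxcar on the near one. The black thing, at c2 (680,170), stands between the tracks clear of the wagon's path. Next I'll measure with masks and both views.

Create meas.py:
```python
from h import *
def wag(n,img,roi):
    x0,x1,y0,y1=roi
    h=cv2.cvtColor(img,cv2.COLOR_RGB2HSV)[y0:y1,x0:x1]
    m=((h[...,0]<14)|(h[...,0]>170))&(h[...,1]>110)&(h[...,2]<150)
    m=cv2.morphologyEx(m.astype(np.uint8),cv2.MORPH_OPEN,np.ones((4,4)))
    cs=cv2.findContours(m,0,1)[0]
    return [(cv2.contourArea(c),c.reshape(-1,2)+[x0,y0]) for c in cs if cv2.contourArea(c)>400]
```

Run:
```python
from meas import *
t=cv2.imread("pics/top0.png")[:,:,::-1].copy();s=cv2.imread("pics/scene0.png")[:,:,::-1].copy()
for n,i,r in(("top",t,(180,340,180,300)),("scene",s,(220,340,190,290))):
    for a,c in wag(n,i,r):
        p=cv2.boxPoints(cv2.minAreaRect(c));q=cv2.approxPolyDP(c,3,True)[:,0]
        print(n,a,p.round(1).tolist(),q.tolist())
        if n=="top":print([ray("top",k,.040).round(4)[:2].tolist() for k in p])
C1=lambda u,v:((u+.5)/3.5-.5+190,(v+.5)/3.5-.5+150)
C2=lambda u,v:((u+.5)/2.9-.5+170,(v+.5)/2.9-.5+160)
for nm,a,b in(("gond +y far corner",(157,317),(153,146)),("gond -y near corner",(365,200),(418,163)),("gond -y far",(322,180),(413,112)),
 ("beam far +y",(345,50),(510,28)),("beam far -y",(364,37),(553,25)),("beam near -y",(595,130),(600,318)),("box near+y",(258,380),(133,290))):
    print(nm,two(C1(*a),C2(*b)).round(4))
print("beam at z.095",[ray("top",C2(*p),.095).round(4)[:2].tolist() for p in((510,28),(553,25),(600,318),(560,325))])
```

```text
top 647.5 [[218.1999969482422, 271.0], [303.8999938964844, 259.29998779296875], [305.20001220703125, 268.6000061035156], [219.39999389648438, 280.29998779296875]] [[304, 260], [219, 272], [219, 277], [304, 268]]
[[0.5284, 0.0541], [0.5341, -0.0904], [0.5185, -0.0909], [0.513, 0.0531]]
top 492.5 [[217.0, 260.20001220703125], [301.70001220703125, 247.89999389648438], [302.79998779296875, 255.6999969482422], [218.10000610351562, 268.0]] [[302, 250], [218, 261], [218, 267], [298, 256]]
[[0.5466, 0.0548], [0.5535, -0.0887], [0.5403, -0.0892], [0.5335, 0.0538]]
top 1373.5 [[224.10000610351562, 211.3000030517578], [312.6000061035156, 198.89999389648438], [315.1000061035156, 217.10000610351562], [226.60000610351562, 229.5]] [[314, 209], [308, 200], [301, 205], [259, 208], [258, 212], [226, 211], [226, 225], [237, 228], [314, 217]]
[[0.629, 0.0371], [0.636, -0.1159], [0.604, -0.1168], [0.5972, 0.035]]
scene 508.0 [[269.8999938964844, 262.70001220703125], [316.3999938964844, 219.10000610351562], [324.0, 227.3000030517578], [277.5, 270.8999938964844]] [[320, 223], [315, 221], [272, 265], [279, 267], [293, 256]]
scene 467.5 [[238.39999389648438, 241.6999969482422], [284.20001220703125, 203.5], [291.8999938964844, 212.6999969482422], [246.10000610351562, 250.89999389648438]] [[288, 208], [268, 217], [267, 222], [243, 240], [242, 246], [251, 246], [282, 221]]
gond +y far corner [0.632  0.0399 0.0362]
gond -y near corner [ 0.6066 -0.1154  0.0356]
gond -y far [ 0.6385 -0.1154  0.035 ]
beam far +y [ 0.6681 -0.1718  0.0902]
beam far -y [ 0.6695 -0.1961  0.0869]
beam near -y [ 0.5024 -0.2008  0.0882]
box near+y [0.5456 0.055  0.0544]
beam at z.095 [[0.6677, -0.1706], [0.6671, -0.1948], [0.5021, -0.1995], [0.5004, -0.1776]]
```

Add to h.py:
```python
def shift(P):
    s=ctrl.get_state();R=cv2.Rodrigues(np.array(s["tool_rot"]))[0]
    d=R.T@(np.array(P)-s["position"]);c=R.T@np.array([.9992,.0395,0])
    a=np.arctan2(-c[0],c[1]);a=(a+np.pi/2)%np.pi-np.pi/2
    return d.round(4),a.round(4),s["time"],s["position"],s["joint_positions"]
```

```bash
python3 -c "
from h import *
print(*shift([.613,.085,.12]))"
```

```text
[-0.5228 -0.3182  0.1022] 1.1045 0.1 [0.26890171 0.59122678 0.2215602 ] [-1.12992168  0.32177277 -0.07007555  1.45154324  0.02259399  1.37080594
 -0.05693318]
```

Emit:
{"name": "tcp_steps", "arguments": {
  "ticks": [-0.12,-0.075,0,0.3,0,-0.25,-0.15,0,0.6,0,-0.38,-0.23,0,0.9,0,-0.5228,-0.3182,0,1.1045,0,-0.5228,-0.3182,0.05,1.1045,0,-0.5228,-0.3182,0.1022,1.1045,0,-0.5228,-0.3182,0.1022,1.1045,0,-0.5228,-0.3182,0.1022,1.1045,0,-0.5228,-0.3182,0.1022,1.1045,0,-0.5228,-0.3182,0.1022,1.1045,0,-0.5228,-0.3182,0.1022,1.1045,0,-0.5228,-0.3182,0.1022,1.1045,0,-0.5228,-0.3182,0.1022,1.1045,0,-0.5228,-0.3182,0.1022,1.1045,0,-0.5228,-0.3182,0.1022,1.1045,0,-0.5228,-0.3182,0.1022,1.1045,0,-0.5228,-0.3182,0.1022,1.1045,0,-0.5228,-0.3182,0.1022,1.1045,0]
}}

```text
time: 1.9
position: [0.613, 0.0872, 0.1208]
tool_rot: [-2.174, -2.267, -0.001]
ft_force: [0.2, 0.1, 0.1]
grip_width: 0.004
grip_force: 0.0
```

```bash
python3 -c "
from h import *
print(*shift([.613,.085,.028]),ctrl.get_state()['tool_rot'])"
```

```text
[-0.0023 -0.0002  0.0928] 0.0023 1.9 [0.61302401 0.08720602 0.12078972] [-0.51007216  0.33464643  0.39758859  1.67130805 -0.13973851  1.16301985
 -0.03496803] [-2.17436555e+00 -2.26729123e+00 -1.41015660e-03]
```

Emit:
{"name": "tcp_steps", "arguments": {
  "ticks": [-0.002,0,0.045,0,0,-0.002,0,0.08,0,0,-0.002,0,0.093,0,0,-0.002,0,0.093,0,0,-0.002,0,0.093,0,0]
}}

```text
time: 2.4
position: [0.6145, 0.084, 0.0288]
tool_rot: [2.176, 2.264, 0.003]
ft_force: [0.1, 0.4, 0.5]
grip_width: 0.004
grip_force: 0.0
```

Run:
```python
from h import *
a=ctrl.get_image("scene")[:,:,::-1][150:320,190:390];cv2.imwrite("pics/c3.png",cv2.resize(a,None,fx=3.5,fy=3.5,interpolation=2))
```

```text
(no output)
```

View pics/c3.png

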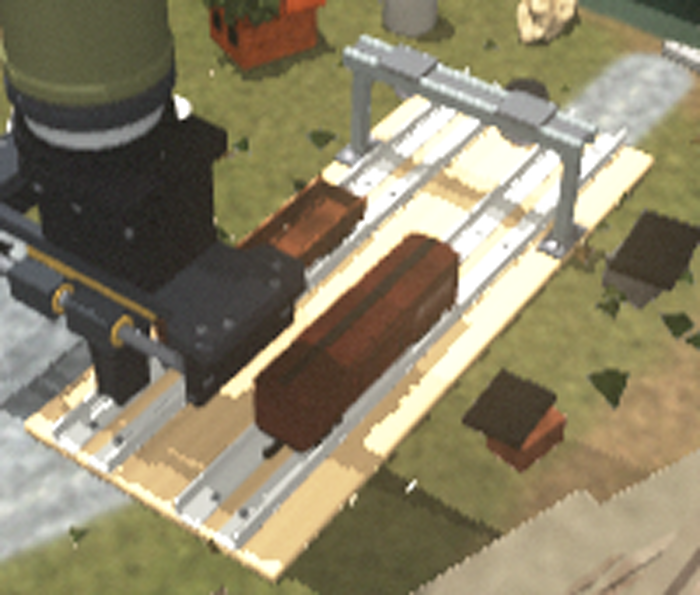

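The finger tip is over the track at (115,395), behind the gondola's +y end, and the gripper body extends over towards the boxcar. I'll check whether the lump at (205,400) is body height rather than low.

Run:
```python
from h import *
g=lambda P:((proj("scene",P)-[190,150]+.5)*3.5-.5).round()
print("tip",g([.6145,.084,.0288]))
for y in(.047,.084,.1215):
    for z in(.064,.098,.12):print(y,z,g([.5195,y,z]),g([.7095,y,z]))
```

```text
tip [124. 385.]
0.047 0.064 [306. 381.] [ 44. 228.]
0.047 0.098 [306. 332.] [ 37. 180.]
0.047 0.12 [306. 299.] [ 33. 148.]
0.084 0.064 [258. 423.] [ -6. 261.]
0.084 0.098 [257. 374.] [-14. 213.]
0.084 0.12 [256. 341.] [-20. 180.]
0.1215 0.064 [206. 469.] [-60. 297.]
0.1215 0.098 [203. 420.] [-70. 248.]
0.1215 0.12 [201. 386.] [-76. 216.]
```

Emit:
{"name": "tcp_steps", "arguments": {
  "ticks": [-0.015,0,0,0,0,-0.025,0,0,0,0,-0.035,0,0,0,0,-0.045,0,0,0,0,-0.055,0,0,0,0,-0.065,0,0,0,0,-0.075,0,0,0,0,-0.085,0,0,0,0,-0.095,0,0,0,0,-0.105,0,0,0,0,-0.115,0,0,0,0,-0.125,0,0,0,0,-0.135,0,0,0,0,-0.142,0,0,0,0,-0.149,0,0,0,0,-0.155,0,0,0,0,-0.16,0,0,0,0,-0.16,0,0,0,0]
}}

```text
time: 4.25
position: [0.6197, -0.0774, 0.0274]
tool_rot: [2.178, 2.263, -0.001]
ft_force: [0.7, -0.2, -0.0]
grip_width: 0.007
grip_force: 0.0
```

Run:
```python
from h import *
for n,r in(("scene",(150,320,190,390)),("top",(160,310,170,440))):
    a=ctrl.get_image(n)[:,:,::-1];cv2.imwrite(f"pics/{n}2.png",a)
    a=a[r[0]:r[1],r[2]:r[3]];cv2.imwrite(f"pics/{n}2c.png",cv2.resize(a,None,fx=2.9,fy=2.9,interpolation=2))
print(ctrl.get_state()["position"])
```

```text
[ 0.61965519 -0.07625257  0.02729373]
```

View pics/top2c.png

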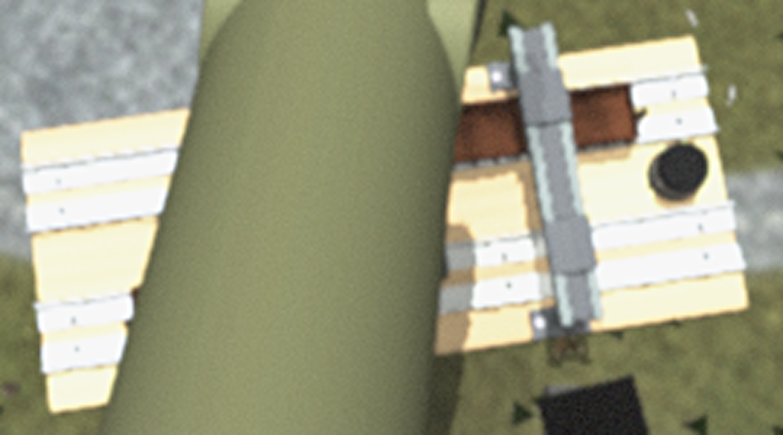

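View pics/scene2c.png

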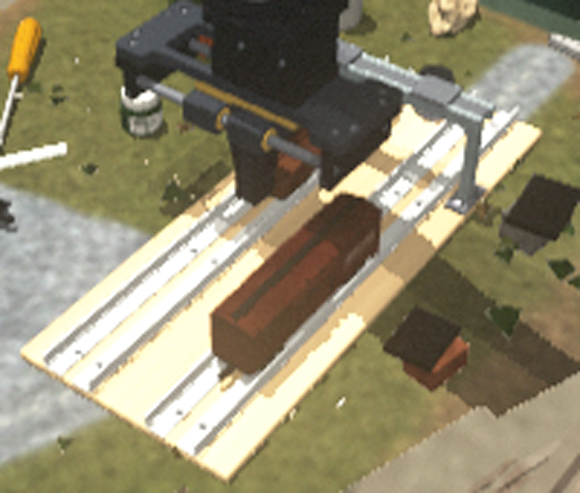

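The gondola's -y end edge is now at top-crop (631,87)–(636,140), past the beam and still between the rails. The boxcar is unmoved. Working out the remaining distance.

Run:
```python
from h import *
C2=lambda u,v:((u+.5)/2.9-.5+170,(v+.5)/2.9-.5+160)
f=lambda p,z=.039:ray("top",C2(*p),z).round(4)[:2]
print("-y end now",f((631,87)),f((636,140)),"before -y",f((413,112)),f((418,163)),"+y",f((153,146)),f((160,200)))
t=cv2.imread("pics/top2.png").astype(int);t0=cv2.imread("pics/top0.png").astype(int)
for r in(194,198,202,206):   # row profile of redness, subpixel end
    for nm,i,a,b in(("now",t,368,400),("bef",t0,300,325)):
        p=i[r,a:b,0];k=np.where(p>110)[0];j=[q for q in k if p[q-1]<110][-1:] ;print(r,nm,[a+q for q in j],p.tolist() if r==202 else "")
```

```text
-y end now [ 0.64  -0.246] [ 0.6078 -0.2445] before -y [ 0.6374 -0.1152] [ 0.6064 -0.1149] +y [0.6317 0.0398] [0.5991 0.038 ]
194 now [np.int64(388)] 
194 bef [] 
198 now [np.int64(393)] 
198 bef [np.int64(312)] 
202 now [np.int64(390)] [52, 49, 55, 51, 51, 51, 48, 55, 51, 53, 48, 51, 53, 56, 58, 62, 66, 61, 57, 54, 45, 100, 192, 253, 253, 249, 248, 247, 247, 247, 247, 247]
202 bef [np.int64(313)] [36, 26, 32, 32, 37, 40, 33, 46, 40, 33, 38, 39, 70, 161, 241, 249, 247, 246, 246, 246, 246, 245, 246, 246, 246]
206 now [np.int64(390)] 
206 bef [np.int64(314)]
```

Emit:
{"name": "tcp_steps", "arguments": {
  "ticks": [-0.005,0,0,0,0,-0.01,0,0,0,0,-0.014,0,0,0,0,-0.016,0,0,0,0,-0.016,0,0,0,0,-0.016,0,0,0,0,0.01,0,0,0,0,0.04,0,0,0,0,0.08,0,0,0,0,0.12,0,-0.03,0,0,0.16,0,-0.08,0,0,0.2,0,-0.1,0,0,0.25,0,-0.1,0,0,0.3,0,-0.1,0,0,0.35,0,-0.1,0,0,0.35,0,-0.1,0,0,0.35,0,-0.1,0,0]
}}

```text
time: 6.05
position: [0.6046, 0.2769, 0.1269]
tool_rot: [-2.17, -2.27, 0.0]
ft_force: [0.8, -1.0, 0.1]
grip_width: 0.004
grip_force: 0.0
```

Run:
```python
from h import *
for n,r in(("scene",(150,320,190,390)),("top",(160,310,170,440))):
    a=ctrl.get_image(n)[:,:,::-1];cv2.imwrite(f"pics/{n}3.png",a)
    a=a[r[0]:r[1],r[2]:r[3]];cv2.imwrite(f"pics/{n}3c.png",cv2.resize(a,None,fx=2.9,fy=2.9,interpolation=2))
print(ctrl.get_state()["position"])
```

```text
[0.60619999 0.27179837 0.12723671]
```

View pics/top3c.png

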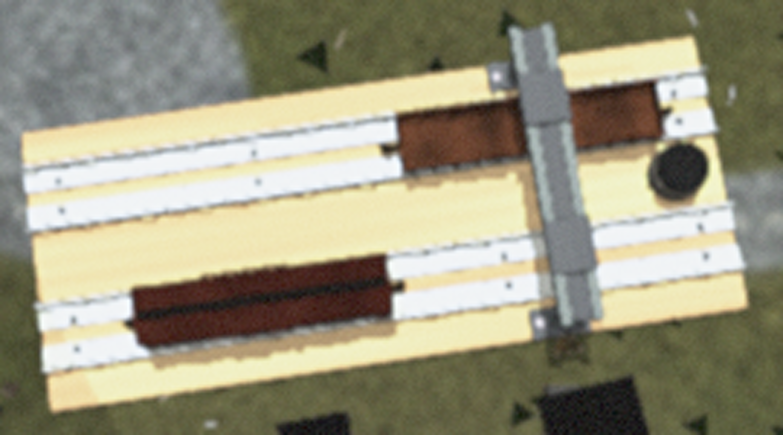

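View pics/scene3c.png

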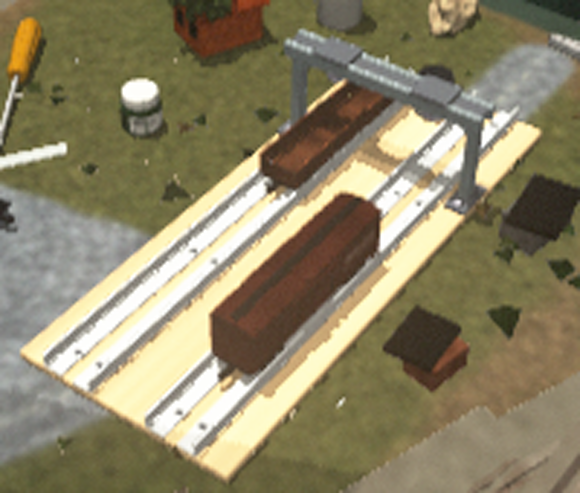

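The top view shows the gondola ends at crop x≈400 and ≈659, with the beam at about (552,150). The wheels are in the track and the boxcar hasn't moved. A sub-pixel edge measurement comes next.

Run:
```python
from h import *
t=cv2.imread("pics/top3.png").astype(float)
u=np.array([.9992,.0395]);e=np.array([.0395,-.9992])
def edge(P,dr,z,ch,L=.012,rng=None):  # sample along track direction at world line, at height z; strongest step
    s=np.arange(-L,L,.0003);px=np.array([proj("top",[*(P+k*e),z]) for k in s],np.float32)
    v=cv2.remap(t[...,ch].astype(np.float32),px[:,:1],px[:,1:],1).ravel();v=cv2.GaussianBlur(v[:,None],(1,9),0).ravel()
    g=np.gradient(v)*dr;k=g[6:-6].argmax()+6;return s[k],v.min(),v.max()
O=np.array([.62,-.1845])
for nm,off,dr,z,ch in(("+y end",-.079,-1,.039,0),("-y end",.079,1,.039,0)):
    print(nm,[round(1000*(off+edge(O+a*u+off*e,dr,z,ch)[0]),1) for a in(-.012,-.009,.006,.008,.010)])
for nm,off,dr in(("beam+y",-.012,1),("beam-y",.012,-1)):
    for d in(dr,-dr):print(nm,d,[round(1000*(off+edge(O+a*u+off*e,d,.095,0,.008)[0]),1) for a in(-.12,-.075,-.07,-.065,-.06,-.05,-.04,-.03,-.025,.03,.04)])
s=lambda p:((p[0]+.5)/2.9-.5+190,(p[1]+.5)/2.9-.5+150)
for p in((262,153),(290,171)):print("scene gond +y top corner",[round(1000*float((ray("scene",s(p),.039)[:2]-O)@e),1)])
for p in((285,42),(305,31),(492,113),(493,100)):
    q=ray("scene",s(p),.095)[:2];print("scene beam",(1000*((q-O)@np.c_[u,e])).round(1))
```

```text
+y end [np.float64(-79.6), np.float64(-79.9), np.float64(-79.9), np.float64(-79.9), np.float64(-79.6)]
-y end [np.float64(76.9), np.float64(76.9), np.float64(76.9), np.float64(76.9), np.float64(76.9)]
beam+y 1 [np.float64(-10.4), np.float64(-10.4), np.float64(-10.1), np.float64(-10.7), np.float64(-10.4), np.float64(-11.6), np.float64(-11.6), np.float64(-11.6), np.float64(-11.9), np.float64(-12.5), np.float64(-11.9)]
beam+y -1 [np.float64(-18.2), np.float64(-12.8), np.float64(-13.7), np.float64(-13.1), np.float64(-5.9), np.float64(-5.9), np.float64(-6.5), np.float64(-5.9), np.float64(-5.9), np.float64(-6.8), np.float64(-6.8)]
beam-y -1 [np.float64(17.8), np.float64(17.8), np.float64(9.1), np.float64(9.7), np.float64(17.5), np.float64(16.0), np.float64(15.4), np.float64(12.4), np.float64(12.1), np.float64(11.2), np.float64(12.1)]Traceback (most recent call last):
  File "<stdin>", line 12, in <module>
  File "<stdin>", line 5, in edge
  File "h.py", line 9, in proj
    K,R,t=cam(n);q=K@(R@np.array(P,float)+t);return q[:2]/q[2]
          ~~~^^^
  File "h.py", line 4, in cam
    m=ctrl.camera_model(n);f=210/np.tan(np.radians(m["vertical_fov"]/2))
ValueError: time passes only in moves, steps and waits
```

```bash
sed -i 's/^def cam/import functools\n@functools.lru_cache\ndef cam/' h.py
```

Run:
```python
from h import *
u=np.array([.9992,.0395]);e=np.array([.0395,-.9992]);O=np.array([.62,-.1845])
s=lambda p:((p[0]+.5)/2.9-.5+190,(p[1]+.5)/2.9-.5+150)
T=lambda p:((p[0]+.5)/2.9-.5+170,(p[1]+.5)/2.9-.5+160)
f=lambda X:(1000*((X[:2]-O)@np.c_[u,e])).round(1)
for p,z in(((262,153),.039),((290,167),.039),((285,42),.095),((305,31),.095),((480,115),.095),((495,102),.095)):print("scene",p,f(ray("scene",s(p),z)))
print("two: gond +y far",two(s((262,153)),T((398,115))).round(4),"beam far",two(s((285,42)),T((510,28))).round(4),two(s((305,31)),T((553,25))).round(4))
# board centre line and post plates in top
for p in((497,75),(543,323)):print("plate",f(ray("top",T(p),.011)))
print(*shift([.614,-.03,.12]))
```

```text
scene (262, 153) [ 18.5 -78.5]
scene (290, 167) [ -7.6 -79.5]
scene (285, 42) [ 42.8 -17.5]
scene (305, 31) [39.7  4.1]
scene (480, 115) [-119.   -10.3]
scene (495, 102) [-120.     9.7]
two: gond +y far [ 0.6365 -0.1063  0.0379] beam far [ 0.6685 -0.1718  0.0894] [ 0.6685 -0.1966  0.087 ]
plate [ 42.3 -11.7]
plate [-111.7   -8.4]
[-0.3019 -0.0038  0.0077] -0.0011 6.15 [0.60619999 0.27179837 0.12723671] [-0.71108231  0.41684243  0.32399889  1.54062026 -0.13681899  1.20714538
 -0.32576149]
```

Estimates put the wagon about 1–1.5 mm short, so I'll give it one gentle nudge to the earlier stop plus 1.3 mm, then retreat.

Emit:
{"name": "tcp_steps", "arguments": {
  "ticks": [-0.05,0,0,0,0,-0.1,0,0,0,0,-0.15,0,0,0,0,-0.2,0,0,0,0,-0.25,0,0,0,0,-0.29,0,0,0,0,-0.3,0,0.04,0,0,-0.3,0,0.08,0,0,-0.3,0,0.1,0,0,-0.3,0,0.1,0,0,-0.32,0,0.1,0,0,-0.34,0,0.1,0,0,-0.355,0,0.1,0,0,-0.36,0,0.1,0,0,-0.364,0,0.1,0,0,-0.366,0,0.1,0,0,-0.3673,0,0.1,0,0,-0.3673,0,0.1,0,0,-0.3673,0,0.1,0,0]
}}

```text
time: 8.05
position: [0.6204, -0.0928, 0.0273]
tool_rot: [-2.176, -2.266, -0.0]
ft_force: [-0.2, -0.1, 0.1]
grip_width: 0.003
grip_force: 0.0
```

Emit:
{"name": "tcp_steps", "arguments": {
  "ticks": [0.03,0,0,0,0,0.07,0,0,0,0,0.12,0,-0.03,0,0,0.16,0,-0.08,0,0,0.2,0,-0.1,0,0,0.25,0,-0.1,0,0,0.3,0,-0.1,0,0,0.35,0,-0.1,0,0,0.35,0,-0.1,0,0,0.35,0,-0.1,0,0]
}}

```text
time: 9.05
position: [0.605, 0.2608, 0.1268]
tool_rot: [-2.168, -2.271, -0.0]
ft_force: [0.1, 0.2, -0.0]
grip_width: 0.009
grip_force: 0.0
```

Run:
```python
from h import *
t=ctrl.get_image("top")[:,:,::-1].copy();cv2.imwrite("pics/top4.png",t)
t0=cv2.imread("pics/top0.png")
u=np.array([.9992,.0395]);e=np.array([.0395,-.9992]);O=np.array([.62,-.1845])
for off,dr in((-.079,-1),(.079,1)):
    r=[]
    for a in(-.012,-.009,.008,.01):
        s=np.arange(-.012,.012,.0003);px=np.array([proj("top",[*(O+a*u+(off+k)*e),.039]) for k in s],np.float32)
        v=cv2.GaussianBlur(cv2.remap(t[...,0].astype(np.float32),px[:,:1],px[:,1:],1),(1,9),0).ravel()
        g=np.gradient(v)*dr;r.append(round(1000*(off+s[g[6:-6].argmax()+6]),1))
    print(r)
d=cv2.absdiff(t,t0).max(2)[240:300,180:330];print("boxcar diff px",(d>60).sum())
s=ctrl.get_state();print(s["time"],s["position"])
```

```text
[np.float64(-79.6), np.float64(-80.2), np.float64(-79.9), np.float64(-79.6)]
[np.float64(76.9), np.float64(76.9), np.float64(76.9), np.float64(76.9)]
boxcar diff px 0
9.1 [0.60599173 0.25698558 0.1269036 ]
```

Emit:
{"name": "tcp_steps", "arguments": {
  "ticks": [-0.05,0,0,0,0,-0.1,0,0,0,0,-0.15,0,0,0,0,-0.2,0,0,0,0,-0.25,0,0,0,0,-0.28,0,0.04,0,0,-0.28,0,0.08,0,0,-0.28,0,0.1,0,0,-0.28,0,0.1,0,0,-0.31,0,0.1,0,0,-0.335,0,0.1,0,0,-0.345,0,0.1,0,0,-0.349,0,0.1,0,0,-0.351,0,0.1,0,0,-0.3525,0,0.1,0,0,-0.3538,0,0.1,0,0,-0.3538,0,0.1,0,0,-0.3538,0,0.1,0,0]
}}

```text
time: 10.9
position: [0.6207, -0.0964, 0.0274]
tool_rot: [-2.176, -2.266, -0.001]
ft_force: [-0.6, 0.7, 0.4]
grip_width: 0.004
grip_force: 0.3
```

Emit:
{"name": "tcp_steps", "arguments": {
  "ticks": [0.03,0,0,0,0,0.07,0,0,0,0,0.12,0,-0.03,0,0,0.16,0,-0.08,0,0,0.2,0,-0.1,0,0,0.25,0,-0.1,0,0,0.3,0,-0.1,0,0,0.35,0,-0.1,0,0,0.35,0,-0.1,0,0,0.35,0,-0.1,0,0]
}}

```text
time: 11.9
position: [0.6053, 0.2567, 0.1268]
tool_rot: [-2.169, -2.271, -0.0]
ft_force: [1.1, 0.6, -0.5]
grip_width: 0.005
grip_force: 0.0
```

Run:
```python
from h import *
t=ctrl.get_image("top")[:,:,::-1].copy();cv2.imwrite("pics/top5.png",t)
cv2.imwrite("pics/scene5c.png",cv2.resize(ctrl.get_image("scene")[150:320,190:390,::-1],None,fx=3.5,fy=3.5,interpolation=2))
t0=cv2.imread("pics/top0.png")
u=np.array([.9992,.0395]);e=np.array([.0395,-.9992]);O=np.array([.62,-.1845])
for off,dr in((-.079,-1),(.079,1)):
    r=[]
    for a in(-.012,-.009,.008,.01):
        s=np.arange(-.012,.012,.0003);px=np.array([proj("top",[*(O+a*u+(off+k)*e),.039]) for k in s],np.float32)
        v=cv2.GaussianBlur(cv2.remap(t[...,0].astype(np.float32),px[:,:1],px[:,1:],1),(1,9),0).ravel()
        g=np.gradient(v)*dr;r.append(round(1000*(off+s[g[6:-6].argmax()+6]),1))
    print(r)
d=cv2.absdiff(t,t0).max(2)[240:300,180:330];print("boxcar diff px",(d>60).sum())
```

```text
[np.float64(-76.0), np.float64(-76.0), np.float64(-76.6), np.float64(-76.3)]
[np.float64(80.2), np.float64(80.5), np.float64(80.2), np.float64(80.5)]
boxcar diff px 0
```

View pics/scene5c.png

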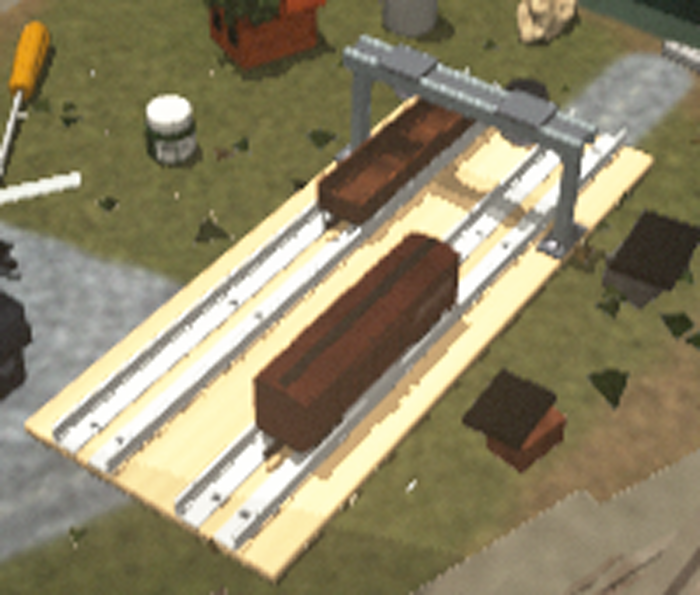

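The last nudge moved it about 3.5 mm, so the top view now puts its middle about 2 mm past the beam centre. I'll cross-check that in the scene view numerically before deciding.

Run:
```python
from h import *
u=np.array([.9992,.0395]);e=np.array([.0395,-.9992]);O=np.array([.62,-.1845])
def prof(im,n,a,off,z,dr,L=.008):
    s=np.arange(-L,L,.0003);px=np.array([proj(n,[*(O+a*u+(off+k)*e),z]) for k in s],np.float32)
    v=cv2.GaussianBlur(cv2.remap(im,px[:,:1],px[:,1:],1),(1,9),0).ravel()
    g=np.gradient(v)*dr;k=g[6:-6].argmax()+6;return round(1000*(off+s[k]),1),round(float(g[k]))
sc=cv2.imread("pics/scene3.png")[...,2].astype(np.float32)
tp=cv2.imread("pics/top5.png")[...,2].astype(np.float32)
A=(-.06,-.055,-.05,-.045,-.04,-.035,-.03,-.025)
print("scene beam -y",[prof(sc,"scene",a,.012,.095,1) for a in A])
print("top beam -y",[prof(tp,"top",a,.012,.095,1) for a in A])
print("top beam +y",[prof(tp,"top",a,-.012,.095,-1) for a in A])
s=lambda p:((p[0]+.5)/3.5-.5+190,(p[1]+.5)/3.5-.5+150)
for p,z in(((320,180),.039),((352,197),.039)):print(p,(1000*((ray("scene",s(p),z)[:2]-O)@np.c_[u,e])).round(1))
```

```text
scene beam -y [(np.float64(14.5), 1), (np.float64(13.0), 1), (np.float64(8.5), 1), (np.float64(13.3), 0), (np.float64(15.4), 0), (np.float64(14.2), 0), (np.float64(8.5), 3), (np.float64(13.6), 0)]
top beam -y [(np.float64(12.1), 8), (np.float64(11.8), 7), (np.float64(11.8), 6), (np.float64(11.8), 6), (np.float64(11.2), 6), (np.float64(13.0), 6), (np.float64(7.3), 4), (np.float64(7.0), 5)]
top beam +y [(np.float64(-13.4), 7), (np.float64(-14.0), 5), (np.float64(-13.7), 6), (np.float64(-14.0), 6), (np.float64(-13.4), 5), (np.float64(-14.0), 5), (np.float64(-13.7), 5), (np.float64(-5.9), 4)]
(320, 180) [ 19.5 -73.4]
(352, 197) [ -5.9 -75.1]
```

Both views say it's past centre (top about 2 mm, scene more). I'll bring it back about 2.5 mm by putting one finger inside the open body, with the gripper half open, against the inner face of the +y wall. Checking clearances first.

Run:
```python
from h import *
print("jar",ray("top",(302,130),.03).round(3),"bottle",ray("top",(437,130),.05).round(3))
u=np.array([.9992,.0395]);e=np.array([.0395,-.9992]);O=np.array([.62,-.1845])
# finger start 26 mm inside outer face of +y wall (-.0763)
c=O-.0475*0*e+(-.0763+.026)*e; c[0]=.6205-(c[1]+.0964)*.0395
P=c+.029*u;print(c,P)
print(*shift([*P,.12]))
```

```text
jar [ 0.766 -0.111  0.03 ] bottle [ 0.735 -0.344  0.05 ]
[ 0.62199469 -0.13424024] [ 0.65097149 -0.13309474]
[-0.385   0.0292  0.0078] -0.001 12.0 [0.60694627 0.25052107 0.12709344] [-0.7082611   0.40398093  0.35461387  1.56269338 -0.14493529  1.20193483
 -0.28889265]
```

Emit:
{"name": "tcp_steps", "arguments": {
  "ticks": [-0.05,0.01,0,0,0.5,-0.1,0.02,0,0,0.5,-0.15,0.029,0,0,0.5,-0.2,0.029,0,0,0.5,-0.25,0.029,0,0,0.5,-0.3,0.029,0,0,0.5,-0.34,0.029,0,0,0.5,-0.37,0.029,0,0,0.5,-0.38,0.029,0,0,0.5,-0.38,0.029,0,0,0.5,-0.38,0.029,0,0,0.5,-0.38,0.029,0,0,0.5,-0.38,0.029,0,0,0.5]
}}

```text
time: 13.3
position: [0.651, -0.1238, 0.1273]
tool_rot: [-2.173, -2.268, -0.001]
ft_force: [-0.6, 0.9, 0.6]
grip_width: 0.499
grip_force: 0.0
```

```bash
python3 -c "
from h import *
print(*shift([.651,-.128,.033]))"
```

```text
[-0.0043 -0.0001  0.0943] 0.003 13.3 [ 0.65095301 -0.12381364  0.12726068] [-0.22458226  0.43240881  0.48852214  1.55051577 -0.21261357  1.21192021
  0.34327894]
```

Emit:
{"name": "tcp_steps", "arguments": {
  "ticks": [-0.004,0,0,0,0.5,-0.004,0,0.04,0,0.5,-0.004,0,0.07,0,0.5,-0.004,0,0.08,0,0.5,-0.004,0,0.085,0,0.5,-0.004,0,0.09,0,0.5,-0.004,0,0.093,0,0.5,-0.004,0,0.093,0,0.5]
}}

```text
time: 14.1
position: [0.6514, -0.1302, 0.0352]
tool_rot: [2.176, 2.264, 0.001]
ft_force: [0.8, 0.6, -0.6]
grip_width: 0.502
grip_force: 0.0
```

```bash
python3 -c "
from h import *
print(*shift([.651,-.128,.033]))"
```

```text
[ 0.0023 -0.0003  0.0022] 0.0001 14.1 [ 0.65143032 -0.1302451   0.03515323] [-0.19578708  0.52448341  0.46330085  1.62354887 -0.26060542  1.05399043
  0.38265876]
```

Create look.py:
```python
from h import *
t=ctrl.get_image("top")[...,2].astype(np.float32)
u=np.array([.9992,.0395]);e=np.array([.0395,-.9992]);O=np.array([.62,-.1845])
for off,dr in((-.079,-1),(.079,1)):
    r=[]
    for a in(-.012,-.009,.008,.01):
        s=np.arange(-.012,.012,.0003);px=np.array([proj("top",[*(O+a*u+(off+k)*e),.039]) for k in s],np.float32)
        v=cv2.GaussianBlur(cv2.remap(t,px[:,:1],px[:,1:],1),(1,9),0).ravel()
        g=np.gradient(v)*dr;r.append(float(round(1000*(off+s[g[6:-6].argmax()+6]),1)))
    print(r)
s=ctrl.get_state();print(s["position"],s["ft_force"])
```

```bash
sed -i 's/\[\.\.\.,2\]/[...,2]/' look.py
python3 look.py
```

```text
[-72.7, -73.9, -83.5, -71.2]
[79.9, 80.2, 80.2, 80.5]
[ 0.65143432 -0.13027539  0.03526518] [-0.89107761 -0.49159234 -0.37037634]
```

Emit:
{"name": "tcp_steps", "arguments": {
  "ticks": [0,0,0.002,0,0.5,0,0,0.003,0,0.5,0.003,0,0.003,0,0.5,0.006,0,0.003,0,0.5,0.008,0,0.003,0,0.5,0.01,0,0.003,0,0.5,0.011,0,0.003,0,0.5,0.011,0,0.003,0,0.5,0.011,0,0.003,0,0.5]
}}

```text
time: 15.05
position: [0.6504, -0.1192, 0.0314]
tool_rot: [2.177, 2.265, 0.0]
ft_force: [-0.5, 0.7, 0.4]
grip_width: 0.5
grip_force: 0.0
```

```bash
python3 look.py
```

```text
[-78.1, -72.1, -83.5, -81.7]
[79.0, 78.7, 78.7, 78.7]
[ 0.65038789 -0.11921305  0.03136422] [0.05094205 0.80554539 0.17044951]
```

Emit:
{"name": "tcp_steps", "arguments": {
  "ticks": [0.0005,0,0,0,0.5,0.001,0,0,0,0.5,0.001,0,0,0,0.5,0.001,0,0,0,0.5]
}}

```text
time: 15.5
position: [0.6503, -0.1183, 0.0314]
tool_rot: [2.177, 2.265, -0.0]
ft_force: [0.3, -0.7, 0.1]
grip_width: 0.498
grip_force: 0.2
```

```bash
python3 look.py
```

```text
[-86.5, -86.2, -83.5, -76.3]
[78.7, 78.7, 78.4, 78.7]
[ 0.6503806  -0.11825419  0.03138464] [-0.06266685  1.05303354 -0.12165806]
```

Emit:
{"name": "tcp_steps", "arguments": {
  "ticks": [-0.004,0,0,0,0.5,-0.005,0,0,0,0.5,-0.005,0,-0.02,0,0.5,-0.005,0,-0.06,0,0.5,-0.005,0,-0.1,0,0.5,0.04,0,-0.1,0,0.5,0.09,0,-0.1,0,0.5,0.14,0,-0.1,0,0.5,0.19,0,-0.1,0,0.5,0.24,0,-0.1,0,0.5,0.29,0,-0.1,0,0.5,0.34,0,-0.1,0,0.5,0.38,0,-0.1,0,0.5,0.38,0,-0.1,0,0.5,0.38,0,-0.1,0,0.5]
}}

```text
time: 17.05
position: [0.6349, 0.2628, 0.131]
tool_rot: [2.174, 2.268, -0.001]
ft_force: [-0.3, -1.4, -0.0]
grip_width: 0.5
grip_force: 0.0
```

```bash
python3 look.py
```

```text
[-77.8, -77.5, -78.1, -77.8]
[79.6, 78.7, 78.7, 78.7]
[0.63554289 0.26048087 0.13120085] [ 0.83065319 -0.18488254 -0.62729866]
```

The ends now read -77.8 and +78.7 mm, so the middle is about 0.5 mm from the beam centre. I'll check the boxcar and the wagon's height, then hand in.

Run:
```python
from h import *
t=ctrl.get_image("top")[:,:,::-1];t0=cv2.imread("pics/top0.png");t5=cv2.imread("pics/top5.png")
print("boxcar",(cv2.absdiff(t,t0).max(2)[240:300,180:330]>60).sum(),"gantry",(cv2.absdiff(t,t0).max(2)[210:280,345:380]>60).sum(),"vs top5",(cv2.absdiff(t,t5).max(2)[180:240,290:430]>60).sum())
s=ctrl.get_state();print(s["time"],abs(s["qd"]).max());print(ctrl.close_job())
```

```text
boxcar 0 gantry 96 vs top5 44
17.15 0.01629682168381469
the job is handed in; nothing more can be done
None
```

The job is handed in at 17 s of the 32: by the top camera the gondola's middle is within about 1 mm of the crossbeam's centre (the scene camera agreed less closely). Its wheels looked down in the track when last viewed, before a final 1.5 mm correction; the boxcar shows no change, and no force reading suggested a bump on the gantry.

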